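# Lock the chipper's press arm down with its T-pin

## Robot

A 6-joint arm with a two-finger parallel gripper is mounted at the origin on the work surface. World frame = base frame: x ahead of the robot, y to its left, z up, the work surface at z = 0. Lengths are in m, angles in rad, forces in N, time in s.
With the tool pointing down it reaches from about 0.3 to 0.775 m from the base axis. Payload 14.6 kg.
Tool frame: the origin (TCP) lies midway between the tips of the shut fingers; the grasp point (between the pads) lies 19 mm behind it (ctrl.pinch_z is the z of the grasp point in the tool frame, in m); z points along the fingers, y is the line along which they close (so a half turn about z gives the same grasp; the last joint's range is limited). The gripper opens to 94 mm and grips with 3 to 60 N. Pads are 16 mm wide; open, the fingers measure 119 mm over their backs; the gripper's body (75 mm by 177 mm) begins 78 mm behind the grasp point.
Start: joints at [1.19, 0.3, 1.521, -0, 1.321, -0.067], TCP at [0.17, 0.523, 0.175] pointing down, gripper open.
Joint ranges: [-3.03, 3.03], [-0.79, 2.21], [0.23, 2.52], [-1.04, 4.18], [0, 3.07], [-2.55, 2.55]. Speed limits (rad/s): [2.22, 2.22, 2.57, 3.14, 3.14, 3.14].

## Interface

Orientations are given as [roll, pitch, yaw] about the fixed x, y, z axes, in that order (R = Rz(yaw) Ry(pitch) Rx(roll)).
In Python, from station import ctrl, camera, ticket gives the robot as it stands. The module is installed in compiled form; this text tells all that it offers.
- The arm moves only by the shell command python3 -m inch 'ROWS' [FORCE]. ROWS is text: rows parted by semicolons, each of 7 numbers parted by spaces: the opening, from -1 (shut) to 1 (fully open), then the shift along the tool's x, y, z in units of 0.03 m (1.0 is 0.03 m), then the turn, a rotation vector about the tool's x, y, z in units of 10 degrees (1.0 is 10 degrees). In form: grip dx dy dz rx ry rz; .... A call has 1 to 10 rows; each row shifts and turns the commanded pose from where the row before left it, along the tool's axes as they then stand; what a row does not reach is not made up. A row lasts 1/8 s, in which the tool goes at most 62.5 mm and 10.7 degrees, less where a joint would pass 70% of its speed; a pose out of reach is approached as far as the arm can. A call with a number of a shift or a turn outside -1 to 1 is refused whole. A call with a gripper value outside its range is refused whole. The fingers move at their own pace and stop on an object; FORCE is the grip in N (left out, the last holds). Time passes only in rows, so rows that do not move let the fingers close. It gives the time, the measured TCP pose, the force, the opening and the grip force at its end, in the units of the state.
- ctrl.get_obs(): the state, without advancing time (a new reading comes with each control period).
- camera(name): name is "scene" or "top"; returns a dict with "img" (400x640x3 uint8, blue, green, red), "range_z" (400x640 float32, m along the optical axis (not along the pixel's ray), 0 where there is no reading), "intrinsics" (3x3 intrinsics, pixels), "k1" (the pictures are not rectified: a ray, as slopes to the right and down, at radius r is drawn at 1 + k1 r^2 times it, then the intrinsics apply), "view" (4x4, takes a point from world to camera coordinates). Camera axes: x right, y down, z forward; pixel columns grow to the right and rows downward; lengths in m; the calibration is good to about 2 mm. A picture is of the moment at which its call begins.
- ticket.hand_in(): hands the job in; it is judged then, once.
The state is a dict: "time_s": time; "qpos": joint angles; "joint_vel": joint speeds; "tau": joint torques, N m; "ee_pos": TCP position; "eef_rot": TCP orientation; "force": force on the tool from outside, world axes, zero at the start; "moment": the same for the moment, N m; "grip_width": finger opening in m; "grip_force": force on a finger pad.
Only numpy, scipy, OpenCV 4.12 (cv2) and the standard library are available. Lean on these libraries where they do the work, as an engineer would, in place of code of your own. Each camera call takes 0.05 s, during which the arm holds its last target. There are 200 camera calls.

## Task

Lower the raised press arm of the vegetable chipper until its brass tongue is level with the slots in the red clevis, then put the loose T-handled lock pin, from either side, through both cheeks and the hole in the tongue, feeling gently along the slot for that hole and never forcing it. Push the pin fully home so that its crossbar sits against the clevis, let go of everything, and leave the beaker, the bowl and the jar where they stand.

Things in the scene. Friction and masses are not known exactly. Their poses are not given: they have to be found in the camera images.
- chipper: Lever vegetable chipper, fixed: grey base plate 400 x 120 x 18 mm, steel cutting frame, red clevis near the front, hinge posts (130 mm high) near the back. Origin: centre of the underside; x from the front (handle end) to the back (hinge end), y across (along the pin holes), z up. Hinge axis along y through (160, 0, 100) mm; clevis middle at (-40, 0, 100) mm.
- clevis_hole (a point): Middle of the red clevis, on the axis of its two slots, 100 mm above the counter; axes as the chipper's, pin direction y. Two upright cheeks, each 10 mm thick and 48 mm wide: outer faces at y = +18 and -18 mm, inner faces at +8 and -8 mm, tops 20 mm above the slot axis. The through slots are level, 32 mm long (along x) and 14 mm high.
- tongue_hole (a point): Middle of the window in the press arm, 200 mm from the hinge axis; x along the arm to the hinge, y across. A brass tongue (12 thick, 46 long, 26 mm high) is clamped in it; its round 14 mm hole sits anywhere up to 9 mm either way along the arm from this point: find it by feel or sight. Arm stays at any angle (stiff, a few N at the handle); in line when level; it can go 10 mm too low.
- handle (a point): Middle of the press arm's round black handle, on its axis: 26 mm diameter, 90 mm long, along the arm (x towards the hinge), 295 mm from the hinge axis, 95 mm in front of tongue_hole. Press it down from above, or grasp it.
- lock_pin: Loose brass pin with a yellow crossbar (a T), lying flat. Origin: on the shank axis, halfway; x along the shank to the nose. Shank 12 mm diameter, 80 mm from crossbar axis to nose, the last 12 mm tapering to 9 mm. Crossbar 12 mm diameter, 60 mm long, along local y at x = -40 mm. 110 g. Fully home, the crossbar touches a cheek, its axis 24 mm from the clevis middle.
- pin_bar (a point): Centre of the pin's crossbar, on the shank axis (local x = -40 mm); axes as the pin's.
- pin_nose (a point): Tip of the pin's nose (local x = +40 mm); axes as the pin's.
- beaker: White plastic beaker, 72 mm across, 90 mm high, standing; origin at the centre of its foot. To be left alone.
- red_bowl: Red plastic bowl, 120 mm across, 50 mm high; origin at the centre of its foot. To be left alone.
- spice_jar: Jar with a green cap, 56 mm across, 90 mm high, standing; origin at the centre of its foot. To be left alone.
There are look-alikes about, which are no part of the job. Several things look just like the lock_pin: the one meant starts farthest from the robot's base.

How it is judged:
At the end, for the whole second after the job is handed in: Arm window within 5 mm of the clevis middle; released pin at rest through both cheeks and the tongue (0.2 rad; mid shank within 6 mm in height, 15 mm along the slot), crossbar axis at most 28 mm from the clevis middle (within 4 mm of touching), nose over 45 mm beyond it; beaker, bowl, jar upright (distance between tongue_hole and clevis_hole below 0.005 m and y of pin_bar in the frame of clevis_hole between -0.028 and 0.028 m and (y of pin_nose in the frame of clevis_hole below -0.045 m or y of pin_nose in the frame of clevis_hole above 0.045 m) and angle between the x axis of lock_pin and the y axis of clevis_hole, either way round below 0.2 rad and x of lock_pin in the frame of clevis_hole between -0.015 and 0.015 m and z of lock_pin in the frame of clevis_hole between -0.006 and 0.006 m and linear speed of lock_pin below 0.02 m/s and angle between each of beaker, red_bowl, spice_jar's own z axis and vertical below 0.15 rad).
It fails at once if the beaker is pushed more than 30 mm from its place (distance of beaker from where it was at the start of the episode above 0.03 m).
It fails at once if the bowl is pushed more than 30 mm from its place (distance of red_bowl from where it was at the start of the episode above 0.03 m).
It fails at once if the jar is pushed more than 30 mm from its place (distance of spice_jar from where it was at the start of the episode above 0.03 m).
It fails at once if the pin is forced against the chipper with more than 45 N (contact force between lock_pin and chipper above 45 N).
It also fails if it takes over 72 s, if anything falls off the work surface, if the arm or the gripper's body presses on something with over 40 N, if the wrist force passes 120 N, or if a joint passes its speed limit or range.

## Working session

There is one attempt and no reset: what is moved stays moved. The work goes in short steps, Python scripts to look and compute and a shell command to move; the robot and the scene stay as the last step left them, time stands still between calls to the robot, and variables do not carry over. Pictures are saved under pics/ and viewed, at most 11 in all, crops included, and the job is handed in when it is done.

```bash
mkdir -p pics
cat > h.py <<'E'
import numpy as np, cv2
from station import ctrl, camera, ticket
def ray(c,u,v):
    K=c["intrinsics"];d=np.array([(u-K[0,2])/K[0,0],(v-K[1,2])/K[1,1]]);s=d.copy()
    for _ in range(20): s=d/(1+c["k1"]*(s@s))
    V=np.linalg.inv(c["view"]);return V[:3,3],V[:3,:3]@np.array([s[0],s[1],1.])
def onz(c,u,v,z):
    o,d=ray(c,u,v);return o+d*(z-o[2])/d[2]
def dep(c,u,v):
    o,d=ray(c,u,v);return o+d*c["range_z"][int(v),int(u)]
def proj(c,p):
    q=c["view"]@np.append(p,1);s=q[:2]/q[2];s=s*(1+c["k1"]*(s@s));K=c["intrinsics"]
    return np.array([K[0,0]*s[0]+K[0,2],K[1,1]*s[1]+K[1,2]])
E
python3 - <<'E'
from h import *
for n in("scene","top"):
    c=camera(n);cv2.imwrite(f"pics/{n}0.png",c["img"]);print(n,c["intrinsics"].tolist(),c["k1"],c["view"].round(3).tolist())
    np.savez(f"{n}0.npz",**c)
print(ctrl.get_obs(),ctrl.pinch_z)
E
```

```text
scene [[478.1397235670819, 0.0, 320.74364403987204], [0.0, 478.1397235670819, 198.79020886815752], [0.0, 0.0, 1.0]] -0.0297836064183574 [[-0.543, 0.839, 0.001, 0.24], [0.551, 0.357, -0.754, -0.191], [-0.634, -0.409, -0.656, 1.705], [0.0, 0.0, 0.0, 1.0]]
top [[368.67294202436574, 0.0, 317.0296092781732], [0.0, 368.67294202436574, 199.01705933974006], [0.0, 0.0, 1.0]] -0.036069116540619894 [[0.023, -1.0, 0.003, -0.003], [-0.985, -0.023, -0.174, 0.448], [0.174, 0.001, -0.985, 1.004], [0.0, 0.0, 0.0, 1.0]]
{'time_s': 0.1, 'qpos': array([ 1.19044841e+00,  3.00390852e-01,  1.52151610e+00, -4.49998546e-06,
        1.32070142e+00, -6.65803932e-02]), 'joint_vel': array([-0.00091082, -0.00080421, -0.00205494,  0.00183311, -0.0010637 ,
        0.00060621]), 'tau': array([-2.91659535e-04, -5.32643223e+01, -3.53283656e+01,  7.08980835e-02,
        2.34482624e-02, -7.94925973e-05]), 'ee_pos': array([0.16964923, 0.52290208, 0.17435785]), 'eef_rot': array([-3.14057890e+00, -6.32276210e-05,  2.82782621e+00]), 'force': array([-0.65338891,  0.56157037,  0.22625512]), 'moment': array([ 0.01395733,  0.04258849, -0.0094817 ]), 'grip_force': 0.0, 'grip_width': 0.09370842287199388} -0.0188
```

View pics/scene0.png

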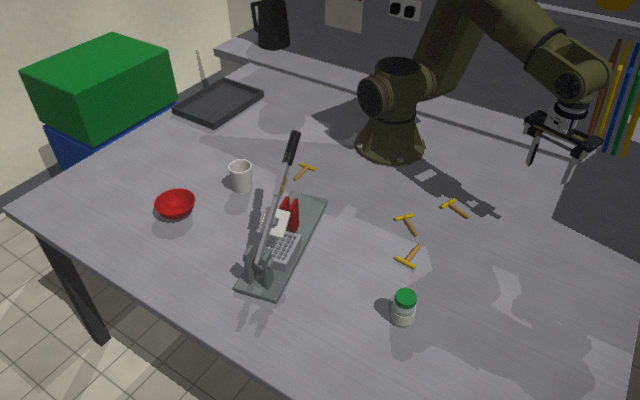

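View pics/top0.png

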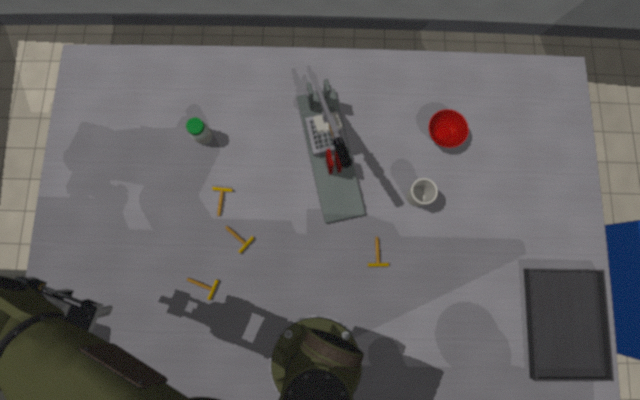

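The scene view shows the chipper (base corners near (320,198), (272,298)), the raised arm with its handle at (292,148), and four T-pins at scene (305,170), (455,208), (406,222), (408,257). The top view shows those pins at (378,253), (203,287), (240,240), (222,200). The jar is at top (197,128), the beaker at (424,191) and the bowl at (448,128).

Run:
```python
from h import *
C={n:dict(np.load(n+"0.npz")) for n in("scene","top")}
for n,c in C.items():
    hsv=cv2.cvtColor(c["img"],cv2.COLOR_BGR2HSV)
    m=cv2.inRange(hsv,(8,110,70),(32,255,255));k,l,st,ce=cv2.connectedComponentsWithStats(m)
    for i in range(1,k):
        if not 25<st[i,4]<600: continue
        ys,xs=np.nonzero(l==i)
        P=np.array([onz(c,u,v,.006)[:2] for u,v in zip(xs,ys)]);Z=[dep(c,u,v)[2] for u,v in zip(xs,ys) if c["range_z"][v,u]>0]
        H=hsv[ys,xs,0]; y=P[H>=np.percentile(H,55)]
        (ctr,sz,a)=cv2.minAreaRect(P.astype(np.float32)*1000)
        print(n,ce[i].round(),st[i,4],"pos",P.mean(0).round(4),"r",np.hypot(*P.mean(0)).round(3),"z",np.median(Z).round(4),"rect",np.round(sz),"bar",y.mean(0).round(3))
c=C["top"]
# stand of other things and chipper base at z=18
for nm,u,v,z in(("jar",196,127,.09),("beaker",424,191,.09),("bowl",448,128,.05)): print(nm,onz(c,u,v,z),dep(c,u,v))
# plate: points by depth at height 10..26mm
for n,c in C.items():
    rz=c["range_z"];P=np.array([[dep(c,u,v) if rz[v,u]>0 else [0,0,-1] for u in range(640)] for v in range(400)])
    np.save(n+"P.npy",P)
    m=((P[...,2]>.012)&(P[...,2]<.024)&(np.hypot(P[...,0],P[...,1])>.25)).astype(np.uint8)
    m=cv2.morphologyEx(m,cv2.MORPH_OPEN,np.ones((3,3)))
    k,l,st,ce=cv2.connectedComponentsWithStats(m)
    for i in range(1,k):
        if st[i,4]>300:
            q=P[l==i][:,:2].astype(np.float32);r=cv2.minAreaRect(q);print(n,ce[i].round(),st[i,4],r,cv2.boxPoints(r).round(3).tolist())
t=C["top"]["img"];s=C["scene"]["img"]
a=cv2.resize(t[30:280,170:470],None,fx=2.6,fy=2.2,interpolation=cv2.INTER_CUBIC)
cv2.imwrite("pics/crop1.png",a)
b=cv2.resize(s[120:310,225:425],None,fx=3.1,fy=3.1,interpolation=cv2.INTER_CUBIC);cv2.imwrite("pics/crop2.png",b)
```

```text
scene [613.  91.] 479 pos [-0.8998  0.6217] r 1.094 z 0.2209 rect [1039.   25.] bar [-0.898  0.622]
scene [596. 114.] 32 pos [-0.6391  0.5942] r 0.873 z 0.143 rect [266.   3.] bar [-0.634  0.594]
scene [631. 130.] 253 pos [-0.5883  0.7251] r 0.934 z 0.1105 rect [ 23. 465.] bar [-0.587  0.725]
scene [304. 169.] 103 pos [ 0.2857 -0.1662] r 0.331 z 0.0123 rect [90. 58.] bar [ 0.266 -0.167]
scene [282. 186.] 41 pos [ 0.3928 -0.1767] r 0.431 z 0.2122 rect [85.  8.] bar [ 0.393 -0.176]
scene [454. 207.] 146 pos [0.1936 0.3204] r 0.374 z 0.0118 rect [93. 63.] bar [0.189 0.309]
scene [407. 221.] 145 pos [0.3274 0.2272] r 0.398 z 0.0125 rect [92. 58.] bar [0.314 0.211]
scene [409. 258.] 176 pos [0.4548 0.2923] r 0.541 z 0.0127 rect [93. 58.] bar [0.475 0.291]
top [221. 196.] 152 pos [0.4568 0.2891] r 0.541 z 0.0106 rect [83. 56.] bar [0.477 0.287]
top [241. 240.] 160 pos [0.3302 0.2236] r 0.399 z 0.0113 rect [85. 55.] bar [0.318 0.208]
top [378. 257.] 172 pos [ 0.2899 -0.1687] r 0.335 z 0.0115 rect [82. 57.] bar [ 0.27 -0.17]
top [206. 287.] 172 pos [0.1961 0.3143] r 0.371 z 0.0114 rect [89. 
[... 478 characters left out ...]
, [0.8019999861717224, -0.03400000184774399], [0.7739999890327454, 0.08399999886751175]]
top [309. 106.] 405 ((0.7412852644920349, 0.035866010934114456), (0.07554720342159271, 0.06822069734334946), 14.3348970413208) [[0.6959999799728394, 0.05999999865889549], [0.7129999995231628, -0.007000000216066837], [0.7860000133514404, 0.012000000104308128], [0.7689999938011169, 0.07800000160932541]]
top [336. 189.] 2418 ((0.5509206652641296, -0.037567153573036194), (0.31892091035842896, 0.12019777297973633), 13.843849182128906) [[0.38199999928474426, -0.017000000923871994], [0.4099999964237213, -0.1340000033378601], [0.7200000286102295, -0.057999998331069946], [0.6909999847412109, 0.05900000035762787]]
```

View pics/crop2.png

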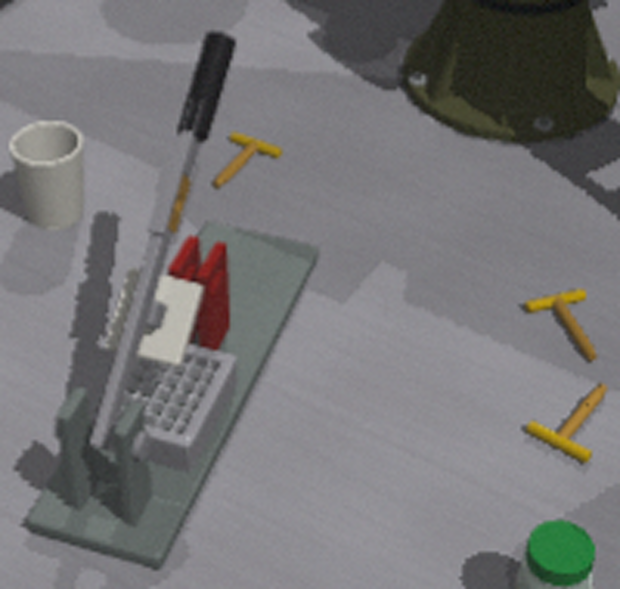

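The pins stand 0.335 m from the base (top (378,257)), 0.371 m (206,287), 0.399 m (241,240) and 0.541 m (221,196). The last is the farthest, so it is the lock pin. In the crop it is the T at about (565,425) beside the jar, nose pointing towards the robot, and nothing touches it.

Next I fit the chipper, the arm and the pin more precisely.

Run:
```python
from h import *
for n in("scene","top"):
    c=dict(np.load(n+"0.npz"));P=np.load(n+"P.npy");hsv=cv2.cvtColor(c["img"],cv2.COLOR_BGR2HSV)
    o=np.array([.590,-.025]);a=np.radians(13.5);R=np.array([[np.cos(a),np.sin(a)],[-np.sin(a),np.cos(a)]])
    L=P.copy();L[...,:2]=(P[...,:2]-o)@R.T
    near=(abs(L[...,0])<.25)&(abs(L[...,1])<.08)&(L[...,2]>.03)
    red=near&((hsv[...,0]<6)|(hsv[...,0]>174))&(hsv[...,1]>150)
    q=L[red];print(n,"red",len(q),np.percentile(q,[1,50,99],axis=0).round(3).tolist())
    t=q[q[:,2]>.112];print(" tops",len(t),t.round(3)[:12].tolist())
    if n=="scene":
        ys,xs=np.nonzero(red);print([ (x,y) for x,y in zip(xs,ys)][:6])
    blk=near&(c["img"].max(2)<45)&(L[...,2]>.17)
    q=L[blk];print(" black",len(q),np.percentile(q,[1,50,99],axis=0).round(3).tolist())
    arm=near&(L[...,2]>.145)&~red;q=L[arm];A=np.c_[q[:,0],np.ones(len(q))]
    m=q.mean(0);u,s,v=np.linalg.svd(q-m);print(" arm",len(q),m.round(3),v[0].round(3),"elev",np.degrees(np.arctan2(abs(v[0][2]),np.hypot(*v[0][:2]))).round(1))
    # pin
    for lo,hi,nm in(((23,110,70),(32,255,255),"bar"),((8,110,70),(22,255,255),"shank")):
        m=cv2.inRange(hsv,lo,hi)>0;ys,xs=np.nonzero(m);p=np.array([onz(c,x,y,.006)[:2] for x,y in zip(xs,ys)])
        k=np.hypot(*(p-[.456,.291]).T)<.07;p=p[k]
        r=cv2.minAreaRect(p.astype(np.float32)*1000);u,s,v=np.linalg.svd(p-p.mean(0));print(" ",nm,len(p),p.mean(0).round(4),np.round(r[1]),"dir",np.degrees(np.arctan2(v[0][1],v[0][0])).round(1))
```

```text
scene red 311 [[-0.062, -0.014, 0.032], [-0.036, 0.017, 0.096], [-0.013, 0.021, 0.125]]
 tops 113 [[-0.059, -0.014, 0.12], [-0.056, -0.009, 0.123], [-0.062, -0.009, 0.118], [-0.048, -0.012, 0.125], [-0.053, -0.011, 0.121], [-0.055, -0.009, 0.121], [-0.058, -0.007, 0.119], [-0.046, -0.014, 0.123], [-0.048, -0.012, 0.122], [-0.047, -0.008, 0.124], [-0.055, -0.009, 0.117], [-0.06, -0.008, 0.113]]
[(np.int64(286), np.int64(197)), (np.int64(287), np.int64(197)), (np.int64(288), np.int64(197)), (np.int64(285), np.int64(198)), (np.int64(286), np.int64(198)), (np.int64(287), np.int64(198))]
 black 208 [[-0.104, -0.006, 0.251], [-0.074, 0.008, 0.286], [-0.038, 0.014, 0.309]]
 arm 1112 [0.003 0.004 0.221] [ 0.757  0.007 -0.653] elev 40.8
  bar 93 [0.4748 0.2912] [61. 15.] dir 85.2
  shank 83 [0.4323 0.2935] [78. 25.] dir -3.0
top red 160 [[-0.1, -0.016, 0.039], [-0.048, 0.01, 0.094], [-0.018, 0.015, 0.288]]
 tops 61 [[-0.02, 0.014, 0.12], [-0.019, 0.011, 0.116], [-0.021, 0.009, 0.119], [-0.023, 0.012, 0.121], [-0.023, 0.009, 0.119], [-0.024, 0.007, 0.12], [-0.025, 0.015, 0.121], [-0.026, 0.013, 0.122], [-0.026, 0.01, 0.118], [-0.027, 0.008, 0.121], [-0.028, 0.013, 0.118], [-0.029, 0.011, 0.12]]
 black 292 [[-0.118, -0.013, 0.26], [-0.086, -0.001, 0.293], [-0.043, 0.009, 0.311]]
 arm 767 [-0.022 -0.     0.235] [-0.745 -0.019  0.667] elev 41.8
  bar 44 [0.478  0.2888] [54.  8.] dir -95.7
  shank 108 [0.4482 0.2892] [81. 56.] dir 174.1
```

```bash
cat >> h.py <<'E'
A=np.radians(13.5);O=np.array([.590,-.025])
def ch(x,y,z): return np.array([O[0]+x*np.cos(A)-y*np.sin(A),O[1]+x*np.sin(A)+y*np.cos(A),z])
def tochip(p):
    d=np.asarray(p)[:2]-O;return np.array([d[0]*np.cos(A)+d[1]*np.sin(A),-d[0]*np.sin(A)+d[1]*np.cos(A),p[2]])
def go(p,yawdeg=None):
    from scipy.spatial.transform import Rotation as Ro
    s=ctrl.get_obs();R=Ro.from_euler("xyz",s["eef_rot"]).as_matrix()
    out={"shift":(R.T@(np.asarray(p)-s["ee_pos"])/.03).round(2).tolist(),"t":s["time_s"]}
    if yawdeg is not None:
        w=Ro.from_euler("xyz",[np.pi,0,np.radians(yawdeg)]);out["turn"]=(np.degrees((Ro.from_matrix(R).inv()*w).as_rotvec())/10).round(2).tolist()
        out["shift_after"]=(w.as_matrix().T@(np.asarray(p)-s["ee_pos"])/.03).round(2).tolist()
    print(out)
E
python3 -m inch '-1 0 0 -1 0 0 1;-1 0 0 -1 0 0 1;-1 0 0 -1 0 0 1;-1 0 0 -1 0 0 1;-1 0 0 -1 0 0 1;-1 0 0 -0.4 0 0 0.85' 20
python3 -c "
from h import *
go(ch(-.048,0,.335),103.5)"
```

```text
time_s: 0.85
ee_pos: [0.1698, 0.5233, 0.3383]
eef_rot: [3.141, -0.001, 1.802]
force: [0.1, -0.2, 0.6]
grip_width: 0.0372
grip_force: 0.0
{'shift': [-21.0, 7.86, 0.09], 't': 0.85, 'turn': [0.01, -0.01, -0.03], 'shift_after': [-21.04, 7.75, 0.11]}
```

```bash
python3 -m inch '-1 -1 .37 0 0 0 0;-1 -1 .37 0 0 0 0;-1 -1 .37 0 0 0 0;-1 -1 .37 0 0 0 0;-1 -1 .37 0 0 0 0;-1 -1 .37 0 0 0 0;-1 -1 .37 0 0 0 0;-1 -1 .37 0 0 0 0;-1 -1 .37 0 0 0 0;-1 -1 .37 0 0 0 0'|head -2
python3 -m inch '-1 -1 .37 0 0 0 0;-1 -1 .37 0 0 0 0;-1 -1 .37 0 0 0 0;-1 -1 .37 0 0 0 0;-1 -1 .37 0 0 0 0;-1 -1 .37 0 0 0 0;-1 -1 .37 0 0 0 0;-1 -1 .37 0 0 0 0;-1 -1 .37 0 0 0 0;-1 -1 .37 0 0 0 0'
python3 -c "
from h import *
go(ch(-.048,0,.335),103.5)
c=camera('scene');cv2.imwrite('pics/s2.png',cv2.resize(c['img'][60:310,190:430],None,fx=2.4,fy=2.4,interpolation=cv2.INTER_CUBIC))"
```

```text
time_s: 2.1
ee_pos: [0.3482, 0.2564, 0.3367]
time_s: 3.35
ee_pos: [0.5263, -0.0093, 0.3365]
eef_rot: [-3.141, -0.0, 1.807]
force: [-0.6, -0.0, -0.4]
grip_width: 0.0005
grip_force: 0.0
{'shift': [-1.0, 0.34, 0.05], 't': 3.35, 'turn': [-0.0, -0.0, 0.0], 'shift_after': [-1.0, 0.34, 0.05]}
```

View pics/s2.png

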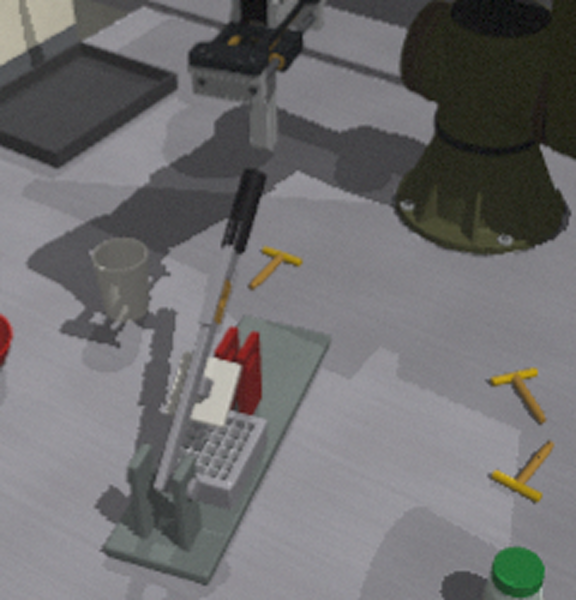

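The shut fingertips end at crop (262,148), just beside and above the handle's tip at (252,175). The arm has not been touched. I use the fingertip to check the camera calibration.

```bash
python3 -m inch '-1 -1 .34 0 0 0 0;-1 0 0 0 0 0 0'|head -4
python3 - <<'E'
from h import *
s=ctrl.get_obs();p=s["ee_pos"];print(tochip(p))
for n in("scene","top"):
    c=camera(n);q=proj(c,p);print(n,q)
    # depth points of fingers within 2cm of tcp, z .337-.38
    u0,v0=q.astype(int);L=[dep(c,u,v) for v in range(max(v0-40,0),v0+40) for u in range(u0-30,u0+30) if c["range_z"][v,u]>0]
    L=np.array(L);L=L[(np.hypot(*(L[:,:2]-p[:2]).T)<.03)&(L[:,2]>.335)&(L[:,2]<.39)]
    d=L-p;print(len(L),np.percentile(d,[2,50,98],axis=0).round(4).tolist())
go(ch(-.145,0,.113))
E
```

```text
time_s: 3.65
ee_pos: [0.5431, -0.0362, 0.3359]
eef_rot: [-3.14, -0.0, 1.805]
force: [-0.3, -0.0, -0.9]
[-4.82063049e-02  5.67136566e-05  3.35884249e-01]
scene [285.41070898 133.29439076]
67 [[-0.0146, -0.0046, 0.0348], [0.007, 0.0097, 0.0464], [0.0124, 0.0136, 0.0537]]
top [339.55976576 130.00287795]Traceback (most recent call last):
  File "<stdin>", line 8, in <module>
    return _quantile_unchecked(
        a, q, axis, out, overwrite_input, method, keepdims, weights)
    return _ureduce(a,
                    func=_quantile_ureduce_func,
    ...<5 lines>...
                    overwrite_input=overwrite_input,
                    method=method)
    r = func(a, **kwargs)
    result = _quantile(arr,
                       quantiles=q,
    ...<2 lines>...
                       out=out,
                       weights=wgt)
    slices_having_nans = np.isnan(arr[-1, ...])
                                  ~~~^^^^^^^^^
IndexError: index -1 is out of bounds for axis 0 with size 0
```

```bash
python3 -m inch '-1 0 0 .5 0 0 0;-1 0 0 .4 0 0 0;-1 0 0 .4 0 0 0;-1 0 -.37 .48 0 0 0;-1 0 -.37 .48 0 0 0;-1 0 -.37 .48 0 0 0'
python3 -m inch '-1 0 -.26 .49 0 0 0;-1 0 -.26 .49 0 0 0;-1 0 -.26 .49 0 0 0'
python3 -c "
from h import *
print(tochip(ctrl.get_obs()['ee_pos']))
c=camera('scene');cv2.imwrite('pics/s3.png',cv2.resize(c['img'][60:310,190:430],None,fx=2.4,fy=2.4,interpolation=cv2.INTER_CUBIC))"
```

```text
time_s: 4.5
ee_pos: [0.5101, -0.0428, 0.2538]
eef_rot: [3.141, 0.0, 1.807]
force: [2.3, 0.8, 1.2]
grip_width: 0.0006
grip_force: 1.1
time_s: 4.88
ee_pos: [0.4873, -0.0483, 0.2099]
eef_rot: [3.141, 0.0, 1.807]
force: [-0.0, -0.7, 2.0]
grip_width: 0.0006
grip_force: 1.1
[-0.10530663  0.00127252  0.2099001 ]
```

View pics/s3.png

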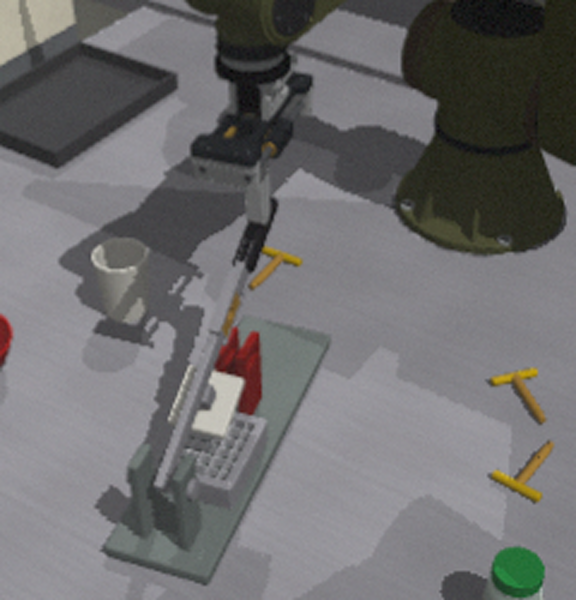

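The fingertip is on the handle at crop (262,215) and the arm has come down to about 20°. I keep pressing.

```bash
python3 -m inch '-1 0 -.12 .4 0 0 0;-1 0 -.12 .4 0 0 0;-1 0 -.12 .4 0 0 0;-1 0 -.12 .4 0 0 0;-1 0 -.06 .4 0 0 0;-1 0 -.06 .4 0 0 0;-1 0 -.06 .4 0 0 0;-1 0 -.05 .2 0 0 0;-1 0 0 0 0 0 0'
python3 -c "
from h import *
print(tochip(ctrl.get_obs()['ee_pos']))"
```

```text
time_s: 6.05
ee_pos: [0.4668, -0.0533, 0.1201]
eef_rot: [-3.141, -0.0, 1.807]
force: [-0.2, 0.2, 0.0]
grip_width: 0.0004
grip_force: 0.0
[-0.12638585  0.00124695  0.12014638]
```

```bash
cat >> h.py <<'E'
def armfit():
    for n in("scene","top"):
        c=camera(n);r=c["range_z"]
        L=np.array([tochip(dep(c,u,v)) for v in range(60,310) for u in range(180,440) if r[v,u]>0])
        f=lambda x0,x1,w:L[(L[:,0]>x0)&(L[:,0]<x1)&(abs(L[:,1])<w)&(L[:,2]>.06)&(L[:,2]<.2)]
        for x0,x1 in((-.19,-.15),(-.14,-.1),(-.09,-.07),(.03,.07),(.07,.11),(.11,.14)):
            q=f(x0,x1,.012)
            if len(q)>4: print(n,x0,x1,len(q),"z",np.percentile(q[:,2],[20,50,80,95]).round(4),"y",q[:,1].mean().round(4))
E
python3 -m inch '-1 0 0 .1 0 0 0;-1 0 0 .1 0 0 0;-1 0 0 0 0 0 0'
python3 -c "
from h import *
armfit()"
```

```text
time_s: 6.42
ee_pos: [0.467, -0.0534, 0.1144]
eef_rot: [-3.141, -0.0, 1.807]
force: [-0.3, -0.6, 1.3]
grip_width: 0.0001
grip_force: 0.0
scene -0.19 -0.15 20 z [0.1433 0.1463 0.149  0.1515] y 0.0088
scene -0.14 -0.1 130 z [0.1416 0.1467 0.1761 0.1871] y 0.0034
scene -0.09 -0.07 48 z [0.1261 0.1366 0.1415 0.1441] y 0.0039
scene 0.03 0.07 155 z [0.0851 0.1077 0.1245 0.128 ] y 0.0056
scene 0.07 0.11 143 z [0.0776 0.1096 0.1205 0.1238] y 0.0039
scene 0.11 0.14 65 z [0.108  0.1148 0.1175 0.1198] y 0.0037
top 0.03 0.07 93 z [0.0874 0.1122 0.1236 0.1256] y 0.0018
top 0.07 0.11 73 z [0.0769 0.1184 0.1214 0.1228] y 0.0007
top 0.11 0.14 43 z [0.113  0.1147 0.1173 0.118 ] y -0.0013
```

```bash
python3 -c "
from h import *
c=camera('scene');cv2.imwrite('pics/s4.png',cv2.resize(c['img'][100:250,220:370],None,fx=4,fy=4,interpolation=cv2.INTER_CUBIC))"
```

```text
(no output)
```

View pics/s4.png

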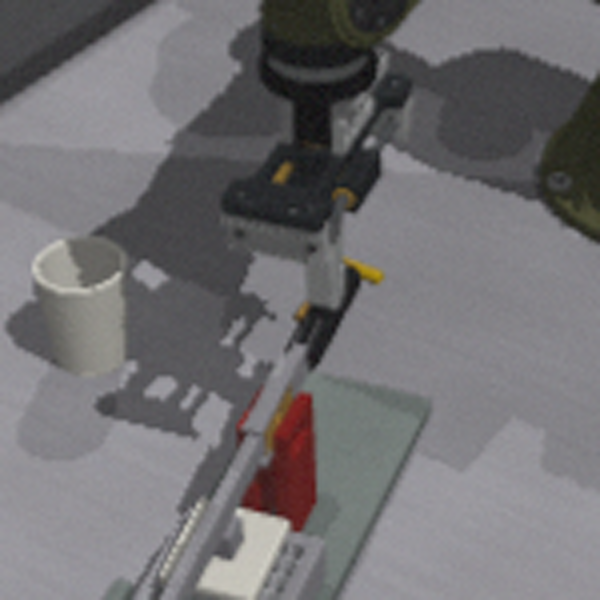

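```bash
python3 -c "
from h import *
p=ctrl.get_obs()['ee_pos'];c=camera('scene');f=lambda q:((proj(c,q)-[220,100])*4).round()
print(f(p),f(p+[0,0,.035]))
th=np.radians(7.5)
for r in(.25,.295,.34): print(r,f(ch(.16-r*np.cos(th),0,.1+r*np.sin(th))))
c=camera('top');L=[tochip(dep(c,u,v)) for v in range(100,200) for u in range(300,400) if c['img'][v,u].max()<45 and c['range_z'][v,u]>0];L=np.array(L);L=L[(L[:,2]<.19)&(L[:,2]>.09)];print(len(L),L.mean(0) if len(L) else 0)
"
```

```text
[320. 340.] [319. 301.]
0.25 [298. 352.]
0.295 [321. 308.]
0.34 [343. 265.]
0 0
```

The view shows the fingertip slipped off the handle to the beaker's side: the handle hides its lower end at crop (325,305), while the TCP would be at (320,340). I'll lift, turn 90° and grasp the handle instead, which also gives its lateral position.

```bash
python3 -m inch '-1 0 0 -.9 0 0 0;-1 0 0 -.9 0 0 0;-1 0 0 -.9 0 0 0;1 0 0 0 0 0 1;1 0 0 0 0 0 1;1 0 0 0 0 0 1;1 0 0 0 0 0 1;1 0 0 0 0 0 1;1 0 0 0 0 0 1;1 0 0 0 0 0 1' 10
python3 -m inch '1 0 0 0 0 0 1;1 0 0 0 0 0 1;1 0 0 0 0 0 0'
python3 -c "
from h import *
th=np.radians(7.5)
go(ch(-.13,.002,.119),13.5);armfit()"
```

```text
time_s: 7.92
ee_pos: [0.467, -0.0533, 0.1956]
eef_rot: [3.142, -0.0, 0.579]
force: [-0.2, 0.8, -0.1]
grip_width: 0.0671
grip_force: 0.0
time_s: 8.3
ee_pos: [0.467, -0.0533, 0.1956]
eef_rot: [3.142, -0.0, 0.237]
force: [0.2, 1.2, 0.8]
grip_width: 0.0934
grip_force: 0.0
{'shift': [-0.13, -0.03, 2.55], 't': 8.3, 'turn': [0.0, -0.0, 0.01], 'shift_after': [-0.13, -0.03, 2.55]}
scene -0.19 -0.15 50 z [0.1434 0.1479 0.1497 0.1512] y 0.0028
scene -0.14 -0.1 88 z [0.1399 0.1434 0.1455 0.1472] y 0.0029
scene -0.09 -0.07 45 z [0.126  0.1347 0.1406 0.1431] y 0.0036
scene 0.03 0.07 154 z [0.0861 0.108  0.1245 0.1278] y 0.0055
scene 0.07 0.11 139 z [0.077  0.1096 0.1205 0.1235] y 0.004
scene 0.11 0.14 64 z [0.1088 0.1163 0.1184 0.1206] y 0.0039
top 0.07 0.11 57 z [0.082  0.1176 0.1195 0.1217] y 0.0011
top 0.11 0.14 43 z [0.1132 0.1149 0.1168 0.1182] y -0.0012
```

```bash
python3 -m inch '1 -.13 0 .65 0 0 0;1 0 0 .7 0 0 0;1 0 0 .7 0 0 0;1 0 0 .65 0 0 0;-1 0 0 0 0 0 0;-1 0 0 0 0 0 0;-1 0 0 0 0 0 0;-1 0 0 0 0 0 0' 10
python3 -m inch '-1 0 0 0 0 0 0;-1 0 0 0 0 0 0'
python3 -c "
from h import *
print(tochip(ctrl.get_obs()['ee_pos']));armfit()"
```

```text
time_s: 9.4
ee_pos: [0.4634, -0.0543, 0.1151]
eef_rot: [3.141, -0.001, 0.236]
force: [-0.5, 0.1, -0.3]
grip_width: 0.057
grip_force: 0.0
time_s: 9.65
ee_pos: [0.4632, -0.0543, 0.1146]
eef_rot: [3.142, -0.0, 0.236]
force: [0.8, 0.5, 0.5]
grip_width: 0.0373
grip_force: 0.0
[-0.13010329  0.00112898  0.11464449]
scene -0.19 -0.15 35 z [0.146  0.1491 0.1509 0.1523] y 0.0008
scene -0.14 -0.1 87 z [0.1409 0.1439 0.1459 0.1476] y 0.0028
scene -0.09 -0.07 51 z [0.1265 0.1377 0.1423 0.1441] y 0.0032
scene 0.03 0.07 152 z [0.0873 0.1081 0.1238 0.1269] y 0.0054
scene 0.07 0.11 135 z [0.0772 0.1084 0.1207 0.1235] y 0.0041
scene 0.11 0.14 68 z [0.1076 0.1162 0.1189 0.1205] y 0.0039
top 0.03 0.07 111 z [0.082  0.107  0.1241 0.1261] y 0.0019
top 0.07 0.11 78 z [0.0788 0.1182 0.1204 0.1219] y 0.0003
top 0.11 0.14 41 z [0.1132 0.1157 0.1169 0.1189] y -0.0013
```

```bash
for i in 1; do python3 -m inch '-1 0 0 0 0 0 0;-1 0 0 0 0 0 0;-1 0 0 0 0 0 0' 10;done
```

```text
time_s: 10.12
ee_pos: [0.4634, -0.0544, 0.1147]
eef_rot: [3.141, -0.0, 0.236]
force: [0.5, -0.8, 1.2]
grip_width: 0.0012
grip_force: 0.7
```

```bash
python3 -c "
from h import *
armfit()
c=camera('scene');cv2.imwrite('pics/s5.png',cv2.resize(c['img'][110:230,240:360],None,fx=5,fy=5,interpolation=cv2.INTER_CUBIC))
p=ctrl.get_obs()['ee_pos'];f=lambda q:((proj(c,q)-[240,110])*5).round()
print(f(p),f(p+[0,0,.019]))"
```

```text
scene -0.19 -0.15 15 z [0.1382 0.144  0.147  0.1498] y 0.0096
scene -0.14 -0.1 168 z [0.1418 0.1575 0.1826 0.1965] y 0.002
scene -0.09 -0.07 40 z [0.1237 0.1361 0.1413 0.1436] y 0.0036
scene 0.03 0.07 152 z [0.0845 0.1072 0.1242 0.1268] y 0.0056
scene 0.07 0.11 134 z [0.0768 0.1106 0.1214 0.124 ] y 0.0039
scene 0.11 0.14 68 z [0.1085 0.1159 0.1183 0.1206] y 0.0038
top 0.03 0.07 109 z [0.082  0.1084 0.1238 0.1261] y 0.0017
top 0.07 0.11 78 z [0.0783 0.1178 0.121  0.1226] y 0.0006
top 0.11 0.14 42 z [0.1132 0.1159 0.1171 0.1188] y -0.0012
[303. 370.] [302. 344.]
```

View pics/s5.png

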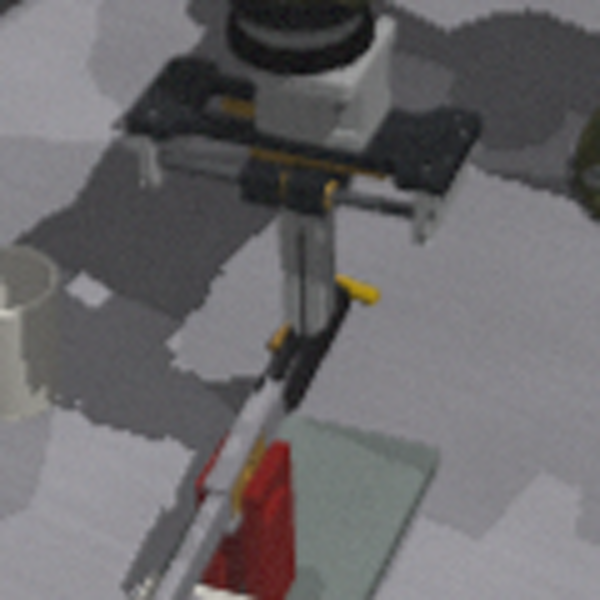

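The picture shows the fingers shut on top of the handle, ending at crop (310,335), while the reported TCP projects to (303,370). The tips really do end about 33 mm above the reported TCP, and the earlier depth reading shows the same 35 mm gap. I'll lift and measure this offset.

```bash
python3 -m inch '-1 0 0 -1 0 0 0;-1 0 0 -1 0 0 0;-1 0 0 -1 0 0 0;-1 0 0 0 0 0 0' 10
cat > tip.py <<'E'
from h import *
s=ctrl.get_obs();p=s["ee_pos"];from scipy.spatial.transform import Rotation as Ro
R=Ro.from_euler("xyz",s["eef_rot"]).as_matrix();print("ee",p.round(4),"rpy",s["eef_rot"].round(3),"q",s["qpos"].round(3))
for n in("scene","top"):
    c=camera(n);r=c["range_z"];L=np.array([dep(c,u,v) for v in range(400) for u in range(150,520) if r[v,u]>0])
    T=(L-p)@R;T=T[(np.hypot(T[:,0],T[:,1])<.03)&(T[:,2]<.01)&(T[:,2]>-.14)]
    for a,b in((-.14,-.1),(-.1,-.08),(-.08,-.06),(-.06,-.045),(-.045,-.035),(-.035,-.02),(-.02,.01)):
        q=T[(T[:,2]>=a)&(T[:,2]<b)]
        if len(q)>3: print(n,(a,b),len(q),"x",np.percentile(q[:,0],[5,95]).round(3),"y",np.percentile(q[:,1],[5,95]).round(3))
    print(n,"z max",np.sort(T[:,2])[-8:].round(4))
E
python3 tip.py
```

```text
time_s: 10.78
ee_pos: [0.4639, -0.0543, 0.2062]
eef_rot: [3.14, -0.003, 0.236]
force: [-0.3, 0.2, -1.5]
grip_width: 0.0008
grip_force: 0.0
ee [ 0.4639 -0.0543  0.2062] rpy [ 3.14e+00 -3.00e-03  2.36e-01] q [-0.195  0.086  1.702  0.     1.35   1.14 ]
scene (-0.14, -0.1) 90 x [-0.008  0.019] y [-0.025  0.009]
scene (-0.1, -0.08) 74 x [-0.004  0.01 ] y [-0.016  0.008]
scene (-0.08, -0.06) 71 x [-0.007  0.01 ] y [-0.015  0.007]
scene (-0.06, -0.045) 52 x [-0.006  0.011] y [-0.015  0.009]
scene (-0.045, -0.035) 24 x [0.001 0.009] y [-0.014  0.007]
scene z max [-0.0377 -0.0374 -0.037  -0.0365 -0.0365 -0.0359 -0.0351 -0.0339]
top z max []
```

```bash
python3 -m inch '1 0 0 0 0 0 0;1 0 0 0 0 0 0;1 0 0 0 0 0 0;1 0 0 0 0 0 0;1 0 0 0 0 0 0' 10
sed 's/<.03)/<.075)/' tip.py > tip2.py; python3 tip2.py; python3 -c "
from h import *
armfit()"
```

```text
time_s: 11.5
ee_pos: [0.4632, -0.0543, 0.2045]
eef_rot: [3.142, 0.0, 0.236]
force: [0.4, 0.8, -0.1]
grip_width: 0.0472
grip_force: 0.0
ee [ 0.4632 -0.0543  0.2045] rpy [3.142 0.    0.236] q [-0.195  0.088  1.704 -0.     1.35   1.14 ]
scene (-0.14, -0.1) 167 x [-0.014  0.031] y [-0.048  0.07 ]
scene (-0.1, -0.08) 92 x [-0.009  0.009] y [-0.039  0.032]
scene (-0.08, -0.06) 90 x [-0.01  0.01] y [-0.039  0.03 ]
scene (-0.06, -0.045) 62 x [-0.009  0.009] y [-0.039  0.031]
scene (-0.045, -0.035) 33 x [-0.01   0.009] y [-0.037  0.029]
scene (-0.035, -0.02) 4 x [-0.008  0.005] y [-0.02   0.025]
scene z max [-0.0372 -0.037  -0.0363 -0.0358 -0.0345 -0.0329 -0.0322 -0.0309]
top z max [-0.1372]
scene -0.19 -0.15 51 z [0.1442 0.1474 0.1497 0.1505] y 0.0027
scene -0.14 -0.1 92 z [0.1391 0.1429 0.1449 0.1467] y 0.0034
scene -0.09 -0.07 45 z [0.1252 0.1371 0.1414 0.1431] y 0.0036
scene 0.03 0.07 153 z [0.0835 0.1071 0.1244 0.127 ] y 0.0056
scene 0.07 0.11 141 z [0.077  0.1102 0.1215 0.1237] y 0.004
scene 0.11 0.14 62 z [0.1093 0.1163 0.1185 0.1204] y 0.0039
top 0.07 0.11 66 z [0.0771 0.1168 0.1197 0.1227] y 0.0011
top 0.11 0.14 43 z [0.113  0.1158 0.1176 0.1185] y -0.0012
```

```bash
python3 -m inch '.6 0 0 .8 0 0 0;.6 0 0 .8 0 0 0;.6 0 0 .8 0 0 0;.6 0 0 .8 0 0 0;.6 0 0 .8 0 0 0;.6 0 0 .15 0 0 0;-1 0 0 0 0 0 0;-1 0 0 0 0 0 0;-1 0 0 0 0 0 0;-1 0 0 0 0 0 0' 12
python3 -m inch '-1 0 0 0 0 0 0;-1 0 0 0 0 0 0;-1 0 0 0 0 0 0;-1 0 0 0 0 0 0'
python3 -c "
from h import *
print(tochip(ctrl.get_obs()['ee_pos']))"
```

```text
time_s: 12.95
ee_pos: [0.4634, -0.0543, 0.0804]
eef_rot: [3.141, -0.001, 0.236]
force: [0.4, -0.6, -0.3]
grip_width: 0.0382
grip_force: 0.0
time_s: 13.45
ee_pos: [0.464, -0.057, 0.0802]
eef_rot: [3.136, -0.001, 0.236]
force: [5.9, -24.1, -5.7]
grip_width: 0.0267
grip_force: 12.0
[-0.12999701 -0.00174696  0.08024999]
```

```bash
python3 -m inch '-1 0 .1 0 0 0 0;-1 0 0 0 0 0 0'
python3 -c "
from h import *
print(tochip(ctrl.get_obs()['ee_pos']));armfit()"
```

```text
time_s: 13.7
ee_pos: [0.4641, -0.0578, 0.0802]
eef_rot: [3.141, -0.0, 0.236]
force: [1.0, -7.2, -1.6]
grip_width: 0.0255
grip_force: 12.0
[-0.13003754 -0.00247738  0.08020168]
scene -0.19 -0.15 15 z [0.1457 0.1474 0.1486 0.1494] y -0.0052
scene -0.14 -0.1 93 z [0.1406 0.144  0.1467 0.1716] y 0.0011
scene -0.09 -0.07 46 z [0.125  0.1355 0.1422 0.1438] y 0.0036
scene 0.03 0.07 152 z [0.0852 0.1095 0.1245 0.1268] y 0.0055
scene 0.07 0.11 139 z [0.0765 0.1077 0.1206 0.1242] y 0.004
scene 0.11 0.14 67 z [0.1066 0.1156 0.1188 0.12  ] y 0.0038
top 0.03 0.07 123 z [0.0806 0.104  0.1239 0.1261] y 0.0022
top 0.07 0.11 80 z [0.0778 0.1174 0.1201 0.1222] y 0.0005
top 0.11 0.14 41 z [0.1128 0.1148 0.1165 0.1186] y -0.0012
```

```bash
sed -i 's/O=np.array(\[.590,-.025\])/O=np.array([.5907,-.0279])/' h.py
python3 -m inch '-1 -.02 .02 .23 0 0 0;-1 -.02 0 .23 0 0 0;-1 -.01 0 .23 0 0 0;-1 -.01 0 .24 0 0 0;-1 0 0 0 0 0 0'
python3 -c "
from h import *
print(tochip(ctrl.get_obs()['ee_pos']));armfit()"
```

```text
time_s: 14.42
ee_pos: [0.4624, -0.0582, 0.0513]
eef_rot: [-3.142, -0.0, 0.236]
force: [5.5, -3.2, -7.3]
grip_width: 0.0261
grip_force: 12.0
[-0.13183386  0.00050011  0.0512863 ]
scene -0.19 -0.15 11 z [0.1143 0.1166 0.1174 0.1192] y -0.0027
scene -0.14 -0.1 135 z [0.115  0.1194 0.1886 0.1985] y -0.003
scene -0.09 -0.07 28 z [0.1104 0.1167 0.1195 0.1215] y 0.0058
scene 0.03 0.07 115 z [0.083  0.1047 0.1138 0.1165] y 0.007
scene 0.07 0.11 121 z [0.0701 0.1039 0.1137 0.1161] y 0.0067
scene 0.11 0.14 62 z [0.1066 0.1123 0.1151 0.117 ] y 0.0069
top 0.03 0.07 120 z [0.0697 0.0977 0.1128 0.1148] y 0.0029
top 0.07 0.11 81 z [0.0686 0.1111 0.1126 0.1142] y 0.0026
top 0.11 0.14 43 z [0.1101 0.1124 0.1132 0.1149] y 0.0013
```

```bash
cat > slope.py <<'E'
from h import *
for n in("scene","top"):
    L=[]
    for k in range(4):
        c=camera(n);r=c["range_z"];L+=[tochip(dep(c,u,v)) for v in range(60,310) for u in range(180,440) if r[v,u]>0]
    L=np.array(L)
    q=L[(L[:,0]>.02)&(L[:,0]<.14)&(abs(L[:,1]-.003)<.012)&(L[:,2]>.108)&(L[:,2]<.122)]
    for _ in range(4):
        a=np.polyfit(q[:,0],q[:,2],1);e=q[:,2]-np.polyval(a,q[:,0]);q=q[abs(e)<2*e.std()]
    print(n,len(q),"deg",np.degrees(a[0]).round(2),"z at .08",np.polyval(a,.08).round(4))
    b=L[(abs(L[:,0]-.0)<.2)&(abs(L[:,1])>.04)&(abs(L[:,1])<.055)&(L[:,2]<.03)&(L[:,2]>.01)];a=np.polyfit(b[:,0],b[:,2],1);print("  plate deg",np.degrees(a[0]).round(2),"z",np.median(b[:,2]).round(4))
E
python3 slope.py
```

```text
scene 542 deg -0.9 z at .08 0.1139
  plate deg -0.15 z 0.0198
top 547 deg -0.42 z at .08 0.1125
  plate deg -0.16 z 0.0181
```

```bash
python3 -m inch '-1 0 0 .09 0 0 0;-1 0 0 0 0 0 0' 8; python3 slope.py
```

```text
time_s: 15.18
ee_pos: [0.4623, -0.0582, 0.049]
eef_rot: [-3.142, 0.0, 0.236]
force: [5.1, -4.8, -6.0]
grip_width: 0.0255
grip_force: 8.0
scene 536 deg -0.29 z at .08 0.1135
  plate deg -0.14 z 0.0198
top 561 deg -0.04 z at .08 0.1117
  plate deg -0.18 z 0.018
```

```bash
python3 -m inch '0 0 0 0 0 0 0;0 0 0 0 0 0 0;0 0 0 0 0 0 0;.3 0 0 0 0 0 0;.3 0 0 -.5 0 0 0;.3 0 0 -1 0 0 0;.3 0 0 -1 0 0 0;.3 0 0 -1 0 0 .9;.3 0 0 -.4 0 0 .95' 12; python3 slope.py; python3 -c "
from h import *
go([.4596,.289,.03],-5)"
```

```text
time_s: 16.7
ee_pos: [0.4629, -0.0583, 0.1693]
eef_rot: [3.141, -0.003, -0.092]
force: [-0.2, 0.1, 0.1]
grip_width: 0.0614
grip_force: 0.0
scene 533 deg -0.23 z at .08 0.1134
  plate deg -0.13 z 0.0199
top 419 deg -0.04 z at .08 0.1117
  plate deg -0.41 z 0.018
{'shift': [-1.06, -11.52, 4.53], 't': 17.1, 'turn': [-0.0, 0.01, 0.01], 'shift_after': [-1.09, -11.52, 4.53]}
```

```bash
python3 -m inch '.1 -.1 -1 0 0 0 0;.1 -.1 -1 0 0 0 0;.1 -.1 -1 0 0 0 0;.1 -.1 -1 0 0 0 0;.1 -.1 -1 0 0 0 0;.1 -.1 -1 0 0 0 0;.1 -.1 -1 0 0 0 0;.1 -.1 -1 0 0 0 0;.1 -.1 -1 .5 0 0 0;.1 -.1 -1 .5 0 0 0'|head -2
python3 -m inch '.1 0 -.8 .5 0 0 0;.1 0 -.72 .5 0 0 0;.1 0 0 .8 0 0 0;.1 0 0 .8 0 0 0;.1 0 0 0 0 0 0'
python3 -c "
from h import *
go([.4596,.289,-.031],-5)
c=camera('scene');a=c['img'][200:290,360:460];cv2.imwrite('pics/p1.png',cv2.resize(a,None,fx=6,fy=6,interpolation=cv2.INTER_CUBIC))"; python3 tip2.py|grep -v -e -0.14 -e top
```

```text
time_s: 18.35
ee_pos: [0.4582, 0.2442, 0.1357]
time_s: 18.98
ee_pos: [0.4614, 0.2882, 0.0568]
eef_rot: [3.14, 0.003, -0.086]
force: [-0.3, -0.6, 0.4]
grip_width: 0.0513
grip_force: 0.0
{'shift': [-0.05, -0.03, 2.93], 't': 18.975, 'turn': [0.01, 0.02, 0.01], 'shift_after': [-0.06, -0.02, 2.93]}
ee [0.4621 0.2885 0.0581] rpy [ 3.141e+00  1.000e-03 -8.600e-02] q [ 0.491  0.414  1.656 -0.     1.073  2.148]
scene (-0.1, -0.08) 87 x [-0.008  0.009] y [-0.041  0.034]
scene (-0.08, -0.06) 77 x [-0.009  0.008] y [-0.04   0.034]
scene (-0.06, -0.045) 61 x [-0.009  0.008] y [-0.04   0.034]
scene (-0.045, -0.035) 32 x [-0.007  0.009] y [-0.04   0.031]
scene z max [-0.0373 -0.0365 -0.0365 -0.0361 -0.0361 -0.0356 -0.0335 -0.033 ]
```

View pics/p1.png

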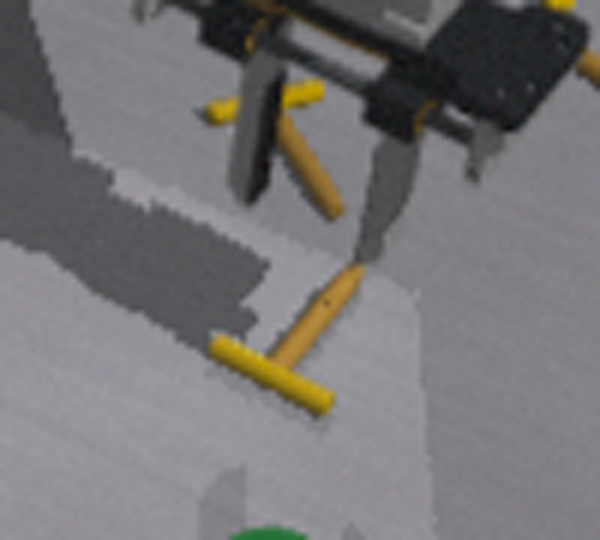

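The open fingers straddle the shank, with tips at crop (250,200) and (370,255). The bar lies clear of them at (270,375). I descend and grip.

```bash
python3 -m inch '.1 -.05 0 .8 0 0 0;.1 0 0 .8 0 0 0;.1 0 0 .8 0 0 0;.1 0 0 .3 0 0 0;.1 0 0 .15 0 0 0;.1 0 0 0 0 0 0' 15
python3 -c "
from h import *
go([.4596,.289,-.031],-5)"
```

```text
time_s: 19.88
ee_pos: [0.4613, 0.2891, -0.0264]
eef_rot: [-3.141, -0.001, -0.087]
force: [0.4, -0.1, 0.3]
grip_width: 0.0517
grip_force: 0.0
{'shift': [-0.06, 0.01, 0.15], 't': 19.875, 'turn': [-0.0, -0.0, 0.0], 'shift_after': [-0.06, 0.01, 0.15]}
```

```bash
python3 -m inch '.1 -.03 0 .1 0 0 0;-1 0 0 0 0 0 0;-1 0 0 0 0 0 0;-1 0 0 0 0 0 0;-1 0 0 0 0 0 0;-1 0 0 0 0 0 0;-1 0 0 0 0 0 0;-1 0 0 0 0 0 0' 20
```

```text
time_s: 20.88
ee_pos: [0.46, 0.2889, -0.03]
eef_rot: [-3.142, -0.0, -0.087]
force: [0.3, 0.4, 0.9]
grip_width: 0.0112
grip_force: 20.0
```

```bash
python3 -m inch '-1 0 0 -.5 0 0 0;-1 0 0 -.5 0 0 0;-1 0 0 -.4 0 0 -1;-1 0 0 -.4 0 0 -1;-1 0 0 -.3 0 0 -1;-1 0 0 -.3 0 0 -1;-1 0 0 -.3 0 0 -1;-1 0 0 -.3 0 0 -1;-1 0 0 -.14 0 0 -1;-1 0 0 0 0 0 -1' 20|head -1
python3 -m inch '-1 0 0 0 0 0 -1;-1 0 0 0 0 0 -1;-1 0 0 0 0 0 -.85;-1 0 0 0 0 0 0'
python3 -c "
from h import *
go(ch(-.04,.105,.064),103.5)"
```

```text
time_s: 22.12
time_s: 22.62
ee_pos: [0.4602, 0.289, 0.0651]
eef_rot: [3.141, -0.0, 1.806]
force: [0.0, -0.3, -0.7]
grip_width: 0.0113
grip_force: 20.0
{'shift': [-7.79, 0.44, 0.04], 't': 22.625, 'turn': [0.01, -0.0, -0.0], 'shift_after': [-7.79, 0.43, 0.04]}
```

```bash
python3 -m inch '-1 -.9 .05 0 0 0 0;-1 -.9 .05 0 0 0 0;-1 -.9 .05 0 0 0 0;-1 -.9 .05 0 0 0 0;-1 -.9 .05 0 0 0 0;-1 -.9 .05 0 0 0 0;-1 -.9 .05 0 0 0 0;-1 -.9 .05 0 0 0 0;-1 -.5 .04 .04 0 0 0;-1 0 0 0 0 0 0' 20
cat > pin.py <<'E'
from h import *
from scipy.spatial.transform import Rotation as Ro
s=ctrl.get_obs();p=s["ee_pos"];print("tcp chip",tochip(p).round(4),"F",s["force"].round(1))
for n in("scene","top"):
    c=camera(n);hsv=cv2.cvtColor(c["img"],cv2.COLOR_BGR2HSV);r=c["range_z"]
    m=cv2.inRange(hsv,(8,90,50),(32,255,255))
    for nm,mm in(("shank",hsv[...,0]<=22),("bar",hsv[...,0]>22)):
        ys,xs=np.nonzero((m>0)&mm&(r>0))
        if len(xs)==0: continue
        L=np.array([tochip(dep(c,u,v)) for u,v in zip(xs,ys)])
        k=(abs(L[:,0]+.04)<.05)&(L[:,1]>.02)&(L[:,1]<.17)&(L[:,2]>.05);L=L[k]
        if len(L)>5: print(n,nm,len(L),np.percentile(L,[3,50,97],axis=0).round(4).tolist(),"slopes dx/dy dz/dy",[np.polyfit(L[:,1],L[:,j],1)[0].round(3) for j in(0,2)])
    red=((hsv[...,0]<6)|(hsv[...,0]>174))&(hsv[...,1]>150)&(r>0);ys,xs=np.nonzero(red)
    L=np.array([tochip(dep(c,u,v)) for u,v in zip(xs,ys)]);L=L[(abs(L[:,0]+.04)<.05)&(abs(L[:,1])<.04)&(L[:,2]>.03)]
    print(n,"red",len(L),np.percentile(L,[2,50,98],axis=0).round(4).tolist())
c=camera('scene');cv2.imwrite('pics/i1.png',cv2.resize(c['img'][130:280,240:390],None,fx=4,fy=4,interpolation=cv2.INTER_CUBIC))
E
python3 pin.py
```

```text
time_s: 23.88
ee_pos: [0.527, 0.067, 0.063]
eef_rot: [3.142, -0.0, 1.804]
force: [-0.5, -0.3, -0.0]
grip_width: 0.0111
grip_force: 20.0
tcp chip [-0.0398  0.1072  0.063 ] F [-0.5 -0.3 -0. ]
scene shank 121 [[-0.0505, 0.0548, 0.0992], [-0.0372, 0.0941, 0.1073], [-0.0047, 0.1402, 0.2248]] slopes dx/dy dz/dy [np.float64(0.062), np.float64(1.087)]
scene bar 144 [[-0.077, 0.0693, 0.1004], [-0.0282, 0.1327, 0.386], [0.0001, 0.1678, 0.4311]] slopes dx/dy dz/dy [np.float64(0.004), np.float64(0.004)]
scene red 168 [[-0.0577, -0.0116, 0.0377], [-0.0357, 0.0188, 0.1175], [-0.0143, 0.0225, 0.125]]
top bar 125 [[-0.08, 0.0574, 0.3809], [-0.048, 0.1087, 0.3981], [-0.0191, 0.1589, 0.4302]] slopes dx/dy dz/dy [np.float64(0.114), np.float64(0.107)]
top red 136 [[-0.0641, -0.0153, 0.0427], [-0.0423, 0.0145, 0.119], [-0.0185, 0.0181, 0.1228]]
```

View pics/i1.png

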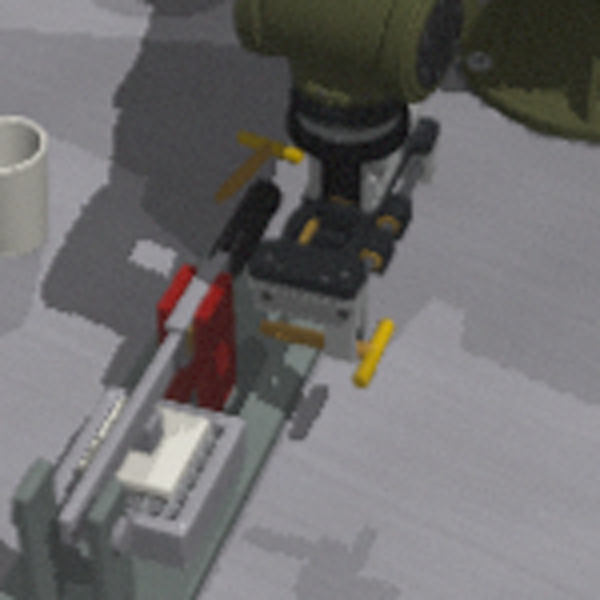

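The pin is held level, its nose at crop (262,330) pointing at the clevis cheek at (212,335) and its bar at (375,350). The arm lies level between the cheeks. Now the fine numbers.

Run:
```python
from h import *
L=[]
S=[]
for _ in range(3):
    c=camera("scene");hsv=cv2.cvtColor(c["img"],cv2.COLOR_BGR2HSV);r=c["range_z"]
    m=cv2.inRange(hsv,(8,90,50),(32,255,255))&(r>0)
    ys,xs=np.nonzero(m)
    P=[np.r_[tochip(dep(c,u,v)),u,v,hsv[v,u,0]] for u,v in zip(xs,ys)]
    L+=P
L=np.array(L);L=L[(abs(L[:,0]+.04)<.045)&(L[:,1]>.02)&(L[:,1]<.15)&(L[:,2]>.085)&(L[:,2]<.125)]
for a in np.arange(.03,.14,.01):
    q=L[(L[:,1]>=a)&(L[:,1]<a+.01)]
    if len(q): print(a.round(2),len(q),"x",np.percentile(q[:,0],[10,50,90]).round(4),"z",np.percentile(q[:,2],[10,50,90,97]).round(4))
print("nose y min",np.sort(L[:,1])[:6].round(4))
```

```text
0.05 27 x [-0.0423 -0.0375 -0.035 ] z [0.1008 0.1032 0.1057 0.1083]
0.06 40 x [-0.0408 -0.0376 -0.0351] z [0.1002 0.105  0.1085 0.1114]
0.07 42 x [-0.0415 -0.0368 -0.0352] z [0.0997 0.1047 0.1067 0.1084]
0.08 36 x [-0.0411 -0.0382 -0.0357] z [0.1009 0.105  0.1084 0.1087]
0.09 29 x [-0.0414 -0.0374 -0.0352] z [0.0997 0.1038 0.1075 0.1084]
0.11 4 x [-0.0432 -0.0408 -0.0405] z [0.1052 0.1072 0.1091 0.1092]
0.12 94 x [-0.0603 -0.0382 -0.014 ] z [0.1028 0.1059 0.1086 0.1093]
0.13 151 x [-0.0622 -0.0359 -0.0132] z [0.1007 0.1049 0.1084 0.11  ]
nose y min [0.0515 0.0526 0.0528 0.0528 0.0528 0.0532]
```

```bash
python3 -m inch '-1 -.45 .03 .03 0 0 0;-1 -.45 0 0 0 0 0;-1 -.1 0 0 0 0 0;-1 -.1 0 0 0 0 0;-1 -.1 0 0 0 0 0;-1 0 0 0 0 0 0'
python3 -c "
from h import *
s=ctrl.get_obs();print(tochip(s['ee_pos']).round(4))"
```

```text
time_s: 24.92
ee_pos: [0.5362, 0.0325, 0.0621]
eef_rot: [3.142, 0.0, 1.807]
force: [0.7, -1.1, -0.1]
grip_width: 0.0113
grip_force: 20.0
[-0.0389  0.0715  0.0621]
```

```bash
python3 -m inch '-1 -.06 0 0 0 0 0;-1 -.06 0 0 0 0 0;-1 0 0 0 0 0 0'|sed -n '2p;4p'
python3 -m inch '-1 -.06 0 0 0 0 0;-1 -.06 0 0 0 0 0;-1 0 0 0 0 0 0'|sed -n '2p;4p'
```

```text
ee_pos: [0.5371, 0.0291, 0.0621]
force: [-0.5, 0.5, 0.2]
ee_pos: [0.537, 0.0283, 0.0617]
force: [-4.8, 20.7, 1.2]
```

```bash
f(){ sed -n '2p;4p'; }
python3 -m inch '-1 .05 0 0 0 0 0;-1 0 0 0 0 0 0'|f
python3 -m inch '-1 0 .1 0 0 0 0;-1 0 0 0 0 0 0'|f
python3 -m inch '-1 0 .1 0 0 0 0;-1 0 0 0 0 0 0'|f
```

```text
ee_pos: [0.537, 0.0287, 0.0619]
force: [-3.4, 12.1, 0.5]
ee_pos: [0.5394, 0.0292, 0.0616]
force: [-5.8, 10.0, 0.0]
ee_pos: [0.5418, 0.0296, 0.0613]
force: [-7.5, 9.0, 0.2]
```

```bash
f(){ sed -n '2p;4p'; }
python3 -m inch '-1 0 .1 0 0 0 0;-1 0 0 0 0 0 0'|f
python3 -m inch '-1 0 .1 0 0 0 0;-1 0 0 0 0 0 0'|f
python3 -c "
from h import *
s=ctrl.get_obs();print(tochip(s['ee_pos']).round(4))"
```

```text
ee_pos: [0.5461, 0.0294, 0.0619]
force: [-0.6, 0.7, 0.5]
ee_pos: [0.549, 0.0298, 0.0619]
force: [-4.2, -0.6, 0.7]
[-0.0271  0.0658  0.0619]
```

```bash
f(){ sed -n '2p;4p'; }
python3 -m inch '-1 0 -.07 0 0 0 0;-1 0 0 0 0 0 0'|f
python3 -m inch '-1 -.1 0 0 0 0 0;-1 0 0 0 0 0 0'|f
python3 -c "
from h import *
s=ctrl.get_obs();print(tochip(s['ee_pos']).round(4))"
```

```text
ee_pos: [0.5472, 0.0293, 0.0622]
force: [-1.2, -0.9, 0.9]
ee_pos: [0.5479, 0.0262, 0.0621]
force: [-0.7, -0.4, 0.6]
[-0.029   0.0626  0.0621]
```

```bash
f(){ sed -n '2p;4p'; }
python3 -m inch '-1 -.07 0 0 0 0 0;-1 -.07 0 0 0 0 0;-1 0 0 0 0 0 0'|f
python3 -m inch '-1 -.07 0 0 0 0 0;-1 -.07 0 0 0 0 0;-1 0 0 0 0 0 0'|f
```

```text
ee_pos: [0.5487, 0.0222, 0.062]
force: [-2.1, 0.6, 0.7]
ee_pos: [0.5497, 0.0179, 0.062]
force: [-2.5, -1.0, 1.0]
```

```bash
f(){ sed -n '2p;4p'; }
python3 -m inch '-1 -.1 -.02 0 0 0 0;-1 -.1 0 0 0 0 0;-1 0 0 0 0 0 0'|f
python3 -m inch '-1 -.1 0 0 0 0 0;-1 -.1 0 0 0 0 0;-1 0 0 0 0 0 0'|f
python3 -m inch '-1 -.1 0 0 0 0 0;-1 -.1 0 0 0 0 0;-1 0 0 0 0 0 0'|f
python3 -c "
from h import *
s=ctrl.get_obs();print(tochip(s['ee_pos']).round(4))"
```

```text
ee_pos: [0.5507, 0.012, 0.0621]
force: [-3.0, -0.7, 2.5]
ee_pos: [0.5521, 0.0062, 0.0621]
force: [-3.6, 0.4, 2.8]
ee_pos: [0.5534, 0.0006, 0.0622]
force: [-3.6, 1.4, 4.3]
[-0.0296  0.0364  0.0622]
```

```bash
f(){ sed -n '2p;4p'; }
python3 -m inch '-1 -.1 -.02 0 0 0 0;-1 -.08 0 0 0 0 0;-1 0 0 0 0 0 0'|f
python3 -m inch '-.4 0 0 0 0 0 0;-.4 0 0 0 0 0 0;-.4 0 0 0 0 0 0;-.4 0 0 -.7 0 0 0;-.4 0 0 -.7 0 0 0;-.4 0 0 0 0 0 0'
python3 -c "
from h import *
s=ctrl.get_obs();print(tochip(s['ee_pos']).round(4))
L=[]
for _ in range(2):
    c=camera('scene');hsv=cv2.cvtColor(c['img'],cv2.COLOR_BGR2HSV);r=c['range_z'];ys,xs=np.nonzero(cv2.inRange(hsv,(20,90,50),(32,255,255))&(r>0))
    L+=[tochip(dep(c,u,v)) for u,v in zip(xs,ys)]
L=np.array(L);L=L[(abs(L[:,0]+.035)<.06)&(abs(L[:,1])<.11)&(L[:,2]>.06)&(L[:,2]<.15)];print(len(L),np.percentile(L,[3,50,97],axis=0).round(4).tolist())
cv2.imwrite('pics/i2.png',cv2.resize(c['img'][130:250,250:370],None,fx=5,fy=5,interpolation=cv2.INTER_CUBIC))"
```

```text
ee_pos: [0.5543, -0.0047, 0.0624]
force: [-3.7, 2.2, 5.8]
time_s: 30.42
ee_pos: [0.5548, -0.0048, 0.1052]
eef_rot: [3.139, 0.001, 1.807]
force: [0.9, 0.3, -0.4]
grip_width: 0.0282
grip_force: 0.0
[-0.0295  0.0308  0.1052]
159 [[-0.0582, 0.0461, 0.0964], [-0.028, 0.0549, 0.1034], [-0.0014, 0.0592, 0.107]]
```

View pics/i2.png

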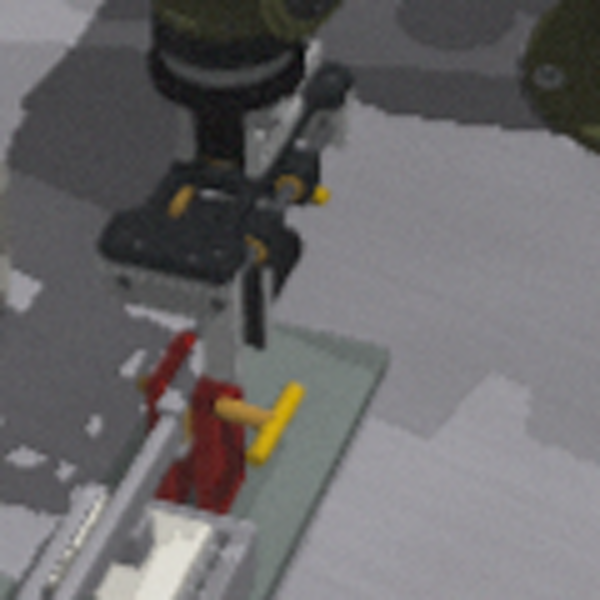

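The pin is through both cheeks and the tongue, its nose end showing at (143,385) beyond the far cheek. The bar at (275,425) stands about 23 mm short of home. I'll push it with shut fingers from behind the bar.

```bash
f(){ sed -n '2p;4p'; }
python3 -m inch '-1 .7 0 0 0 0 0;-1 .8 0 0 0 0 0;-1 0 0 0 0 0 0;-1 0 0 .6 0 0 0;-1 0 0 .6 0 0 0;-1 0 0 .6 0 0 0;-1 -.15 0 0 0 0 0;-1 0 0 0 0 0 0' 20
python3 -c "
from h import *
s=ctrl.get_obs();print(tochip(s['ee_pos']).round(4))"
```

```text
time_s: 31.52
ee_pos: [0.545, 0.0343, 0.0505]
eef_rot: [3.141, 0.0, 1.806]
force: [-0.0, -0.1, -0.3]
grip_width: 0.0004
grip_force: 0.0
[-0.0299  0.0711  0.0505]
```

Now .0711; contact is expected at about .062 and home at about .0385.

```bash
f(){ sed -n '2p;4p'; }
for i in 1 ; do python3 -m inch '-1 -.13 0 0 0 0 0;-1 -.13 0 0 0 0 0;-1 0 0 0 0 0 0'|f; done
python3 -m inch '-1 -.1 0 0 0 0 0;-1 -.1 0 0 0 0 0;-1 0 0 0 0 0 0'|f
python3 -m inch '-1 -.1 0 0 0 0 0;-1 -.1 0 0 0 0 0;-1 0 0 0 0 0 0'|f
python3 -c "
from h import *
s=ctrl.get_obs();print(tochip(s['ee_pos']).round(4))"
```

```text
ee_pos: [0.5466, 0.0267, 0.0503]
force: [-0.3, -0.6, 0.3]
ee_pos: [0.5479, 0.021, 0.0501]
force: [0.3, 1.4, 0.4]
ee_pos: [0.5493, 0.015, 0.05]
force: [-0.4, 0.1, 0.1]
[-0.0302  0.0514  0.05  ]
```

```bash
f(){ sed -n '2p;4p'; }
python3 -m inch '-1 -.1 0 0 0 0 0;-1 -.1 0 0 0 0 0;-1 0 0 0 0 0 0'|f
python3 -m inch '-1 -.08 0 0 0 0 0;-1 -.04 0 0 0 0 0;-1 0 0 0 0 0 0'|f
python3 -c "
from h import *
s=ctrl.get_obs();print(tochip(s['ee_pos']).round(4))
L=[]
for _ in range(2):
    c=camera('scene');hsv=cv2.cvtColor(c['img'],cv2.COLOR_BGR2HSV);r=c['range_z'];ys,xs=np.nonzero(cv2.inRange(hsv,(20,90,50),(32,255,255))&(r>0))
    L+=[tochip(dep(c,u,v)) for u,v in zip(xs,ys)]
L=np.array(L);L=L[(abs(L[:,0]+.035)<.06)&(abs(L[:,1])<.11)&(L[:,2]>.06)&(L[:,2]<.15)];print(len(L),np.percentile(L,[3,50,97],axis=0).round(4).tolist())"
```

```text
ee_pos: [0.5507, 0.0093, 0.05]
force: [-0.7, -0.8, -0.2]
ee_pos: [0.5515, 0.006, 0.05]
force: [0.1, -0.2, 0.2]
[-0.0302  0.0421  0.05  ]
56 [[-0.0273, -0.0311, 0.1011], [-0.0099, 0.0312, 0.1091], [-0.0029, 0.0353, 0.1146]]
```

```bash
f(){ sed -n '2p;4p'; }
python3 -m inch '-1 -.04 0 0 0 0 0;-1 -.03 0 0 0 0 0;-1 0 0 0 0 0 0'|f
python3 -m inch '-1 -.04 0 0 0 0 0;-1 0 0 0 0 0 0'|f
python3 -m inch '-1 -.04 0 0 0 0 0;-1 0 0 0 0 0 0'|f
```

```text
ee_pos: [0.5518, 0.0043, 0.05]
force: [-0.4, 4.2, 0.3]
ee_pos: [0.5519, 0.0041, 0.05]
force: [-3.8, 11.0, 1.8]
ee_pos: [0.5519, 0.004, 0.0499]
force: [-4.3, 18.6, 3.6]
```

Firm contact at about 19 N with no further travel, so the pin is home. I back off, lift clear and check.

```bash
python3 -m inch '-1 .15 0 0 0 0 0;-1 .6 0 0 0 0 0;-1 .6 0 0 0 0 0;-1 0 0 -1 0 0 0;-1 0 0 -1 0 0 0;-1 .7 0 -1 0 0 0;-1 1 0 -1 0 0 0;-1 1 0 0 0 0 0;-1 1 0 0 0 0 0;-1 0 0 0 0 0 0'|sed -n '1,2p'
sed -i 's/^cv2//' slope.py; python3 slope.py; python3 -c "
from h import *
a=[]
for n,fx,(v0,v1,u0,u1) in(('scene',4,(150,250,230,330)),('top',4,(120,220,290,390))):
    c=camera(n);hsv=cv2.cvtColor(c['img'],cv2.COLOR_BGR2HSV);r=c['range_z'];ys,xs=np.nonzero(cv2.inRange(hsv,(20,90,50),(32,255,255))&(r>0))
    L=np.array([tochip(dep(c,u,v)) for u,v in zip(xs,ys)]);L=L[(abs(L[:,0]+.035)<.06)&(L[:,1]>.015)&(L[:,1]<.06)&(L[:,2]>.06)&(L[:,2]<.15)];print(n,len(L),np.percentile(L,[3,50,97],axis=0).round(4).tolist())
    rd=((hsv[...,0]<6)|(hsv[...,0]>174))&(hsv[...,1]>150)&(r>0);ys,xs=np.nonzero(rd);L=np.array([tochip(dep(c,u,v)) for u,v in zip(xs,ys)]);L=L[(abs(L[:,0]+.04)<.05)&(abs(L[:,1])<.04)&(L[:,2]>.05)];print(' red',np.percentile(L,[2,98],axis=0).round(4).tolist())
    a.append(cv2.resize(c['img'][v0:v1,u0:u1],None,fx=fx,fy=fx,interpolation=cv2.INTER_CUBIC))
cv2.imwrite('pics/end.png',np.hstack(a))"
```

```text
time_s: 35.62
ee_pos: [0.5164, 0.151, 0.1701]
scene 556 deg -0.09 z at .08 0.1134
  plate deg -0.16 z 0.0199
top 558 deg 0.09 z at .08 0.1118
  plate deg 0.03 z 0.0181
scene 60 [[-0.0609, 0.0232, 0.088], [-0.03, 0.0301, 0.1045], [-0.0044, 0.0335, 0.1125]]
 red [[-0.0605, -0.0122, 0.0528], [-0.0118, 0.0224, 0.1242]]
top 85 [[-0.0628, 0.02, 0.0946], [-0.0373, 0.0249, 0.1037], [-0.0098, 0.0296, 0.112]]
 red [[-0.0644, -0.0159, 0.0698], [-0.0189, 0.0172, 0.1229]]
```

View pics/end.png

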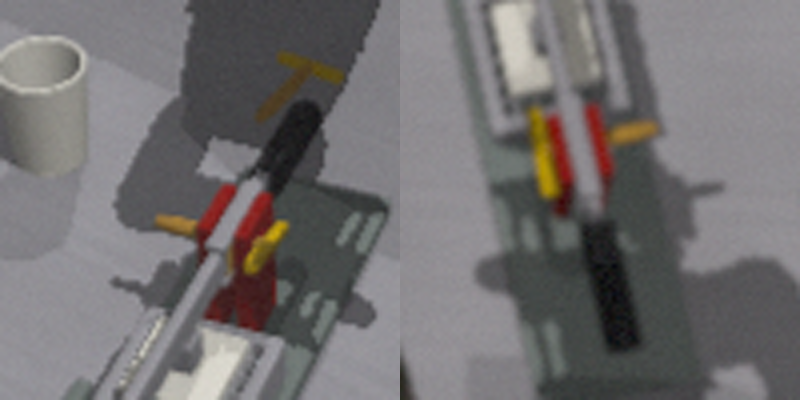

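Both views show the crossbar (scene crop (268,248), top crop (540,155)) against the cheek and the nose sticking out on the far side. The arm is level and the beaker has not moved.

```bash
python3 -c "
from station import ticket
print(ticket.hand_in())"
```

```text
the job is handed in; nothing more can be done
None
```

The job is handed in: the press arm is level and the lock pin is through both cheeks and the tongue, its crossbar against the clevis; everything is released, I never touched the beaker, bowl or jar, and it took about 37 of the 72 s (hand-in gave no verdict).

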